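Snap a displacement probe into the calibration slide and run it up to its target

ROBOT

A 7-joint arm with a two-finger parallel gripper is mounted at the origin on the work surface. World frame = base frame: x ahead of the robot, y to its left, z up, the work surface at z = 0. Lengths are in m, angles in rad, forces in N, time in s.
With the tool pointing down it reaches from about 0.425 to 0.925 m from the base axis. Payload 6.8 kg.
Tool frame: the origin (TCP) lies on the centre line of the jaws, within the pads' length; the fingertips stand 19 mm ahead of it and the grasp point (between the pads) is the TCP; z points along the fingers, y is the direction in which the jaws open and shut (so a half turn about z gives the same grasp; the last joint's range is limited). The gripper opens to 85 mm and grips with 20 to 120 N. Pads are 22 mm wide; open, the fingers measure 114 mm over their backs; the gripper's body (76 mm by 85 mm) begins 54 mm behind the grasp point. The pads swing forward as they close: fully open they stand 13 mm farther back than shut.
Start: joints at [1.186, 0.477, 0.022, 1.555, -0.011, 1.109, -0.083], TCP at [0.184, -0.649, 0.25] pointing down, gripper open.
Joint ranges: [-2.96, 2.96], [-0.34, 2.1], [-1.41, 1.46], [0.24, 2.44], [-1.37, 4.51], [0.17, 1.92], [-2.96, 2.96]. Speed limits (rad/s): [2.39, 2.39, 3.14, 3.14, 3.14, 3.14, 3.14].

INTERFACE

Orientations are given as a unit quaternion [x, y, z, w].
In Python, from rig import manip gives the robot as it stands.
- The arm moves only by the tool apply_moves, never from a script. Its argument "targets" is a list of rows, each a list of 5 numbers: the shift along the tool's x, y, z in m, then the turn about the tool's z in degrees, then the gripper command: -1 is fully open, 1 is shut, values between are in proportion. In form: [[tx, ty, tz, spin, hand], ...]. A call has 1 to 12 rows; each row shifts and turns the commanded pose from where the row before left it, along the tool's axes as they then stand; what a row does not reach is not made up. A row lasts 1/10 s, in which the tool goes at most 50 mm and 8.59 degrees, less where a joint would pass 70% of its speed; a pose out of reach is approached as far as the arm can. A call with a gripper value outside its range is refused whole. The fingers move at their own pace and stop on an object; "newtons" is the grip in N (left out, the last holds). Time passes only in rows, so rows that do not move let the fingers close. It gives the time, the measured TCP pose, the force and the opening at its end, in the units of the state.
- manip.state(): the state, without advancing time (a new reading comes with each control period).
- manip.snapshot(name): name is "scene" or "top" or "wrist"; returns a dict with "frame" (480x640x3 uint8, red, green, blue), "fx", "fy", "cx", "cy" (pixels), "extrinsics" (4x4, takes a point from world to camera coordinates). Camera axes: x right, y down, z forward; pixel columns grow to the right and rows downward; lengths in m; the calibration is good to about 2 mm. A picture is of the moment at which its call begins. There is no depth.
- manip.job_done(): hands the job in, once; it reports no verdict.
The state is a dict: "time_s": time; "joint_pos": joint angles; "qd": joint speeds; "joint_torque": joint torques, N m; "eef_pos": TCP position; "tool_rot": TCP orientation; "force": force on the tool from outside, world axes, zero at the start; "torque": the same for the moment, N m; "grip_width": finger opening in m.
Only numpy, scipy, OpenCV 4.12 (cv2) and the standard library are available. Lean on these libraries where they do the work, as an engineer would, in place of code of your own. Each camera call takes 0.05 s, during which the arm holds its last target.

TASK

Take the steel probe from its rest and lay it level over the two spring clips of the slide's carriage, in the middle, slender nose towards the round target; press it straight down until it snaps fully home, then stop pushing and do not ram it. Let go, slide the carriage (by its upright handle) all the way to the end stop at the target, and then swing the lock lever fully over to its other side. Do not drop the probe, and leave the other things on the bench where they are.

Things in the scene. Friction and masses are not known exactly. Their poses are not given: they have to be found in the camera images.
- probe_mid (a point): Middle of the loose steel probe, on its axis. The probe: a cylinder 26 mm in diameter, 60 mm each way from here, 0.25 to 0.45 kg. y runs along it to the slender nose (15 mm diameter, ends at +88 mm); a fat black stub (22 mm) ends at -76 mm. x and z turn as it rolls. Starts level in a rest, axis 46 mm above the bench.
- probe_nose (a point): Centre of the end face of the probe's slender nose, 88 mm from the probe's middle; same axes as probe_mid.
- rest: Fixed grey rest under the probe at the start: base 70 (x) x 150 (y) x 8 mm, origin on the bench under its centre, y along the probe towards its nose. Two 12 mm wide V blocks, tops at 44 mm, centred at y = -48 and +48 mm; between them fingers can reach down beside the probe to 10 mm above the bench.
- bed: Fixed aluminium slide bed: 130 mm (x) by 460 mm (y, -220 to +240), 16 mm high, origin on the bench, y the slide direction towards the target. At y = +166 mm a post 50 mm wide (x), 12 mm thick, 111 mm tall with a round 38 mm target disc, 19 mm beyond the nose of a centred probe when the carriage is at its stop. The lock lever is at y = +205 mm.
- cradle (a point): Where the probe's middle is when snapped home in the carriage's clips: 76 mm above the bench, 34 mm above the carriage deck. Moves with the carriage; axes as the bed's (y towards the target, z up). The clips stand at y = +48 and -48 mm, each 16 mm wide (y); between them it is open down to the deck.
- clip (a point): Centre of the seated probe in the clip nearer the target (the other clip is alike). V saddle below; two sprung steel jaws with round noses 12 mm above this point, mouths flared to 27 mm above it. The probe meets the jaws with its axis 24 mm above home; pressing takes 12 to 18 N in all at the peak (17 to 21 mm above home); below 10 mm the jaws close over it and draw it down onto the saddles. Pressing with over 60 N is ramming.
- carriage (a joint): Carriage position along bed y, m: 0 at the end away from the target, 0.12 at the end stop by the target; point cradle lies at bed y = -70 mm + this value. Starts at 0 to 0.05, stays where it is left, takes about 3 N to slide.
- handle_mid (a point): Centre of the carriage's upright black handle, 72 mm above the bench, 115 mm from the cradle point on the side away from the target: 16 mm thick (bed x), 30 mm long (bed y), top 102 mm above the bench, foot on the deck at 42 mm. Pinch it across its thickness from above, or push it. Axes as the bed's.
- lock_tip (a point): Centre of the 26 mm ball on the lock lever, a thin rod 90 mm long from a pivot 38 mm above the bench at bed x = 0, y = +205 mm. The ball starts leaning 43 mm to bed -x (117 mm above the bench), passes upright (128 mm) and must end leaning 43 mm to bed +x. Its y axis is the bed's y.
- lock (a joint): Lock lever angle, rad: 0 leaning to bed -x (unlocked), 1.0 leaning to bed +x (locked). Starts at 0 to 0.12. Stays where it is left; about 1 N at the ball moves it.
- weight: Bystander: a 60 mm wide, 80 mm tall steel knob weight, origin under it. Leave it alone.
- jar: Bystander: a 56 mm wide, 75 mm tall closed white jar, origin under it. Leave it alone.
- wrench: Bystander: a 170 mm wrench lying flat, origin under it. Leave it alone.
- screwdriver: Bystander: a 190 mm screwdriver lying flat, origin under it. Leave it alone.
- block: Bystander: a dark steel block 50 x 80 x 30 mm, origin under it. Leave it alone.
- grease: Bystander: a 48 mm wide, 150 mm tall white bottle, origin under it. Leave it alone.
Mind the look-alikes: they are no part of the job. Of the things shaped like the part that bears probe_mid, the bare steel one is meant.

How it is judged:
By the outcome, as a careful person would: the job done as asked, in the order asked, and still so for the second after the job is handed in, with the robot touching nothing.
It also fails if it takes over 69 s, if anything falls off the work surface, if the arm or the gripper's body presses on something with over 40 N, if the wrist force passes 120 N, or if a joint passes its speed limit or range.

## Working session

There is one attempt and no reset: what is moved stays moved. The work goes in short steps, Python scripts to look and compute and a tool call to move; the robot and the scene stay as the last step left them, time stands still between calls to the robot, and variables do not carry over. Pictures are saved under pics/ and viewed, and the job is handed in when it is done.

Besides the shell and the picture viewer there is one more tool, called after "Call:" by a JSON object that holds its "method" and its "body", one argument or row to a line. apply_moves: Moves the arm, as the interface text tells. Its arguments: {"type":"object","properties":{"targets":{"type":"array","items":{"type":"array","items":{"type":"number"}}},"newtons":{"type":"number"}},"required":["targets"]}

```bash
ls; mkdir -p pics
python3 - <<'E'
from rig import manip
import cv2,pickle
s=manip.state();print(s)
for n in("scene","top","wrist"):
    d=manip.snapshot(n);cv2.imwrite(f"pics/{n}0.png",d["frame"][:,:,::-1]);pickle.dump(d,open(f"{n}0.pkl","wb"))
    print(n,d["fx"],d["cx"],d["cy"],d["extrinsics"])
E
```

```text
pics
{'time_s': 0.0, 'joint_pos': array([ 1.18586659,  0.47780118,  0.02233809,  1.55645421, -0.01151813,
        1.10927938, -0.0831153 ]), 'qd': array([-0.00117739, -0.00020494, -0.00346811,  0.0008089 ,  0.00126247,
        0.00185301, -0.0015558 ]), 'joint_torque': array([ 1.73452790e-04, -5.96455872e+01,  1.60830840e+00, -2.81193709e+01,
        1.24768488e-02,  9.39875812e-03,  9.05723027e-06]), 'eef_pos': array([ 0.18432535, -0.64876942,  0.24932375]), 'tool_rot': array([ 9.90435563e-01,  1.37973086e-01, -1.83316050e-04, -8.88370755e-04]), 'force': array([-0.1261069 , -0.73515026, -0.84170149]), 'torque': array([-0.00724814, -0.00811819,  0.01639038]), 'grip_width': 0.0854113044202747}
scene 494.44933257651417 316.4045710366312 247.0529901086582 [[ 0.38427078  0.92320526 -0.00529259 -0.1499612 ]
 [ 0.7146     -0.30106178 -0.6314338  -0.29802942]
 [-0.58453641  0.23885948 -0.77541172  1.58646872]
 [ 0.          0.          0.          1.        ]]
top 516.5299940504918 312.05890424410745 239.14545234194017 [[ 0.00993244 -0.99991181 -0.00881583 -0.03706264]
 [-0.98702727 -0.00839086 -0.16033329  0.50576397]
 [ 0.16024517  0.01029397 -0.98702357  1.26924581]
 [ 0.          0.          0.          1.        ]]
wrist 346.3217231576657 320.14833570672084 236.05952583022778 [[ 0.2740104  -0.96172247 -0.00286374 -0.67360253]
 [-0.92846672 -0.26530928  0.25992408 -0.03442206]
 [-0.25073461 -0.06856301 -0.96562481  0.37811133]
 [ 0.          0.          0.          1.        ]]
```

View pics/scene0.png

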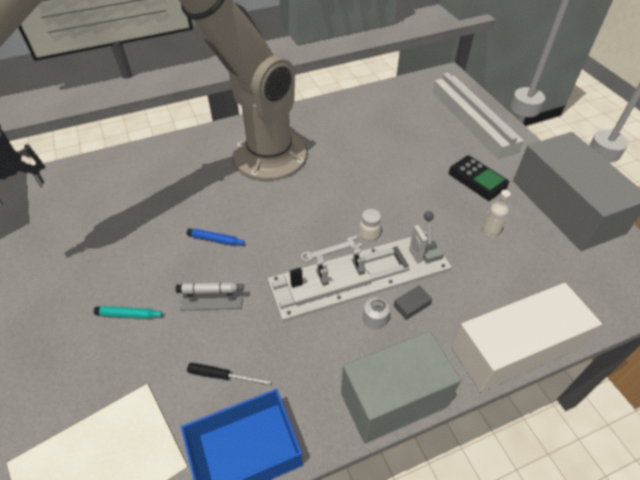

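View pics/top0.png

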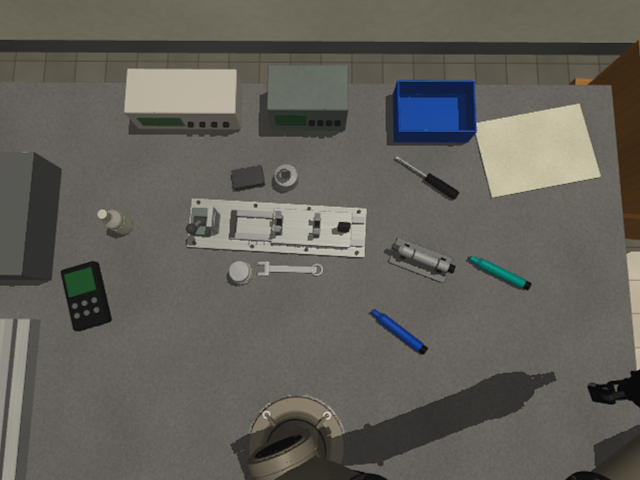

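View pics/wrist0.png

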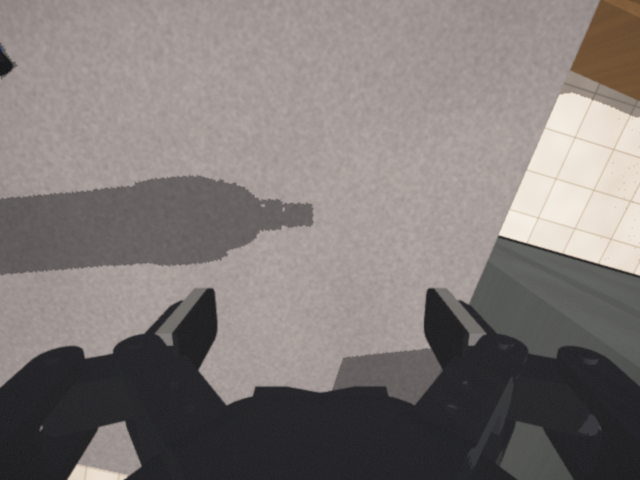

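The top view holds three probe-shaped things: a bare steel one in the grey rest at (422,257), a teal one at (500,272) and a blue one at (400,332). The steel one in the rest matches the description. I'll check it in a close crop.

Run:
```python
import cv2
a=cv2.imread("pics/top0.png")
b=cv2.resize(a[225:290,370:470],(800,520),interpolation=cv2.INTER_CUBIC)
cv2.imwrite("pics/c1.png",b)
b=cv2.resize(a[185:285,180:380],(800,400),interpolation=cv2.INTER_CUBIC)
cv2.imwrite("pics/c2.png",b)
a=cv2.imread("pics/scene0.png")
b=cv2.resize(a[200:320,170:460],(800,331),interpolation=cv2.INTER_CUBIC)
cv2.imwrite("pics/c3.png",b)
```

```text
(no output)
```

View pics/c1.png

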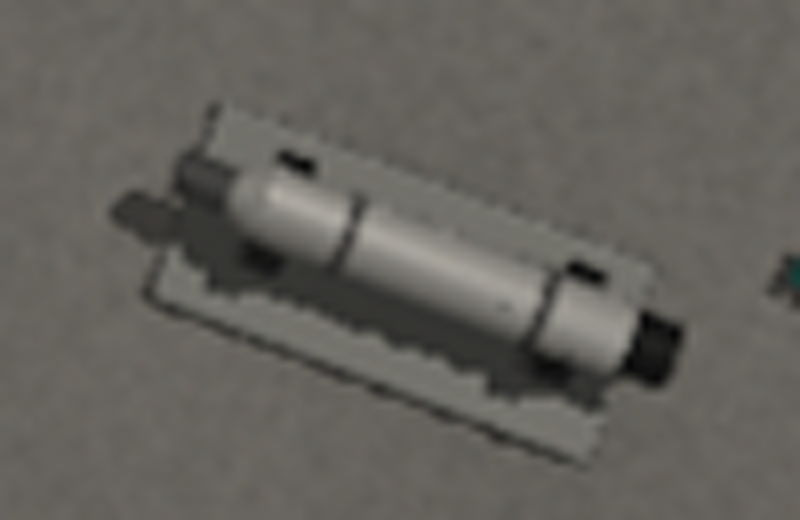

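View pics/c2.png

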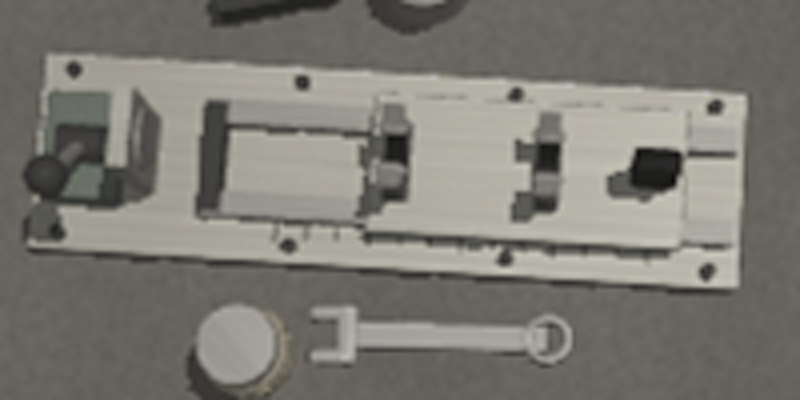

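View pics/c3.png

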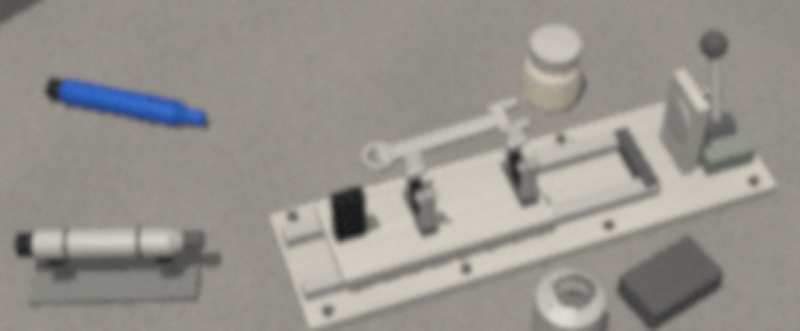

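```bash
cat > h.py <<'E'
import numpy as np,pickle,cv2
def ray(d,u,v,z):
    E=np.array(d["extrinsics"]);R=E[:3,:3];t=E[:3,3];o=-R.T@t
    r=R.T@np.array([(u-d["cx"])/d["fx"],(v-d["cy"])/d["fy"],1]);s=(z-o[2])/r[2];return o+s*r
def proj(d,p):
    E=np.array(d["extrinsics"]);q=E[:3,:3]@np.array(p)+E[:3,3];return np.array([d["cx"]+d["fx"]*q[0]/q[2],d["cy"]+d["fy"]*q[1]/q[2]])
def snap(n,tag):
    from rig import manip
    d=manip.snapshot(n);cv2.imwrite(f"pics/{tag}.png",d["frame"][:,:,::-1]);pickle.dump(d,open(f"{tag}.pkl","wb"));return d
def load(t):return pickle.load(open(t+".pkl","rb"))
E
python3 - <<'E'
from h import *
d=load("top0")
c=[ray(d,180+u/4,185+v/4,.016) for u,v in [(47,52),(747,93),(740,288),(28,245)]]
for p in c:print(p.round(4))
yb=(c[0]-c[1]+c[3]-c[2]);print("bed ang",np.degrees(np.arctan2(yb[1],yb[0])),np.linalg.norm(yb)/2,np.mean(c,0))
for n,uv in dict(nose=(178,175),stub=(682,352),bl=(236,202),br=(632,340),rest=(0,0)).items():
    print(n,ray(d,370+uv[0]/8,225+uv[1]/8,.046).round(4))
print("ball",ray(d,180+45/4,185+175/4,.117),"handle",[ray(d,180+u/4,185+v/4,.102) for u,v in[(632,150),(680,165)]])
E
```

```text
[0.6168 0.2846 0.016 ]
[ 0.5929 -0.1739  0.016 ]
[ 0.4648 -0.1685  0.016 ]
[0.4887 0.2908 0.016 ]
bed ang 87.01863268285004 0.45956682935953685 [0.54080091 0.05824873 0.016     ]
nose [ 0.4872 -0.2344  0.046 ]
stub [ 0.4328 -0.3906  0.046 ]
bl [ 0.4788 -0.2525  0.046 ]
br [ 0.4364 -0.3751  0.046 ]
rest [ 0.5428 -0.1789  0.046 ]
ball [0.51648882 0.25688327 0.117     ] handle [array([ 0.53758825, -0.09559544,  0.102     ]), array([ 0.52856972, -0.12468605,  0.102     ])]
```

```bash
cat >> h.py <<'E'
from scipy.spatial.transform import Rotation as Ro
def plan(n,pos,ang,s=None):
    """n equal rows in the tool frame to reach pos with tool x at world angle ang (deg), tool down"""
    if s is None:
        from rig import manip; s=manip.state()
    R=Ro.from_quat(s["tool_rot"]).as_matrix();p=s["eef_pos"]
    a0=np.degrees(np.arctan2(R[1,0],R[0,0]));da=(ang-a0+180)%360-180
    step=(np.array(pos)-p)/n
    print("a0",a0.round(2),"da",da.round(2),"tilt",R[:,2].round(4),"p",p.round(4))
    for i in range(n):
        t=np.radians(a0+da*i/n);X=np.array([np.cos(t),np.sin(t),0]);Y=np.array([np.sin(t),-np.cos(t),0])
        print([round(float(step@X),4),round(float(step@Y),4),round(float(-step[2]),4),round(-da/n,2)])
E
python3 - <<'E'
from h import *
d=load("wrist0");E=d["extrinsics"];o=-E[:3,:3].T@E[:3,3]
from rig import manip
s=manip.state();R=Ro.from_quat(s["tool_rot"]).as_matrix()
print("cam in tool",R.T@(o-s["eef_pos"]),"\n",R.T@E[:3,:3].T)
plan(11,[.458,-.313,.25],70.8)
E
```

```text
cam in tool [ 6.55695213e-02 -1.21080395e-04 -1.22601159e-01] 
 [[ 8.01097758e-04 -9.65659908e-01 -2.59808199e-01]
 [ 9.99998657e-01  1.14509668e-03 -1.17270075e-03]
 [ 1.42993561e-03 -2.59806911e-01  9.65659528e-01]]
a0 15.86 da 54.94 tilt [-5.0e-04  1.3e-03 -1.0e+00] p [ 0.1843 -0.6489  0.2495]
[0.0323, -0.0226, -0.0, np.float64(-4.99)]
[0.0341, -0.0197, -0.0, np.float64(-4.99)]
[0.0357, -0.0166, -0.0, np.float64(-4.99)]
[0.037, -0.0135, -0.0, np.float64(-4.99)]
[0.038, -0.0102, -0.0, np.float64(-4.99)]
[0.0388, -0.0068, -0.0, np.float64(-4.99)]
[0.0392, -0.0034, -0.0, np.float64(-4.99)]
[0.0394, -0.0, -0.0, np.float64(-4.99)]
[0.0392, 0.0034, -0.0, np.float64(-4.99)]
[0.0388, 0.0068, -0.0, np.float64(-4.99)]
[0.0381, 0.0102, -0.0, np.float64(-4.99)]
```

Call:
{"method": "apply_moves", "body": {
  "targets": [
    [0.032,-0.023,0,-5,-1],
    [0.034,-0.02,0,-5,-1],
    [0.036,-0.017,0,-5,-1],
    [0.037,-0.013,0,-5,-1],
    [0.038,-0.01,0,-5,-1],
    [0.039,-0.007,0,-5,-1],
    [0.039,-0.003,0,-5,-1],
    [0.039,0,0,-5,-1],
    [0.039,0.003,0,-5,-1],
    [0.039,0.007,0,-5,-1],
    [0.038,0.01,0,-5,-1],
    [0,0,0,0,-1]
  ]
}}

```text
time_s: 1.35
eef_pos: [0.4613, -0.3073, 0.2505]
tool_rot: [0.812, 0.584, 0.002, -0.0]
force: [0.5, 0.1, -0.3]
grip_width: 0.0852
```

Run:
```python
from h import *
d=snap("wrist","w1")
plan(3,[.458,-.313,.15],70.8)
```

```text
a0 71.2 da -0.4 tilt [ 6.0e-04  1.1e-03 -1.0e+00] p [ 0.4592 -0.3102  0.2503]
[-0.001, -0.0001, 0.0334, np.float64(0.13)]
[-0.001, -0.0001, 0.0334, np.float64(0.13)]
[-0.001, -0.0001, 0.0334, np.float64(0.13)]
```

View pics/w1.png

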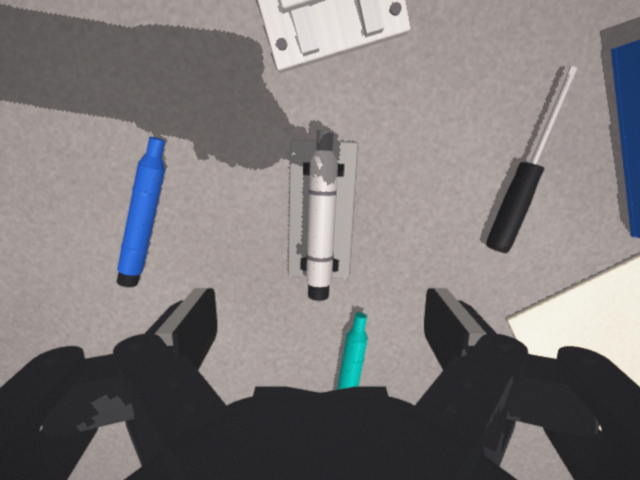

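The steel probe lies nose-up, running from about (323,132) to (318,299). The rest is around it, the teal one sits at (352,350) and the blue one at (143,210).

Run:
```python
from h import *
d=load("w1");f=d["frame"].astype(int)
cv2.imwrite("pics/w1c.png",cv2.resize(d["frame"][110:310,260:380,::-1],(480,800)[::1],interpolation=cv2.INTER_CUBIC)[:600] if 0 else cv2.resize(d["frame"][115:310,265:375,::-1],(330,585),interpolation=cv2.INTER_CUBIC))
P=[]
for r in range(205,252,4):
    g=f[r,300:345].sum(1); e=np.diff(g)
    l=300+np.argmax(g>480); 
    print(r,g[::1].tolist()) if r in(205,) else 0
for uv in [(323.5,131),(322.5,152),(318,286.5),(318,299)]: print(uv,ray(d,*uv,.046).round(4))
```

```text
205 [500, 495, 439, 320, 293, 297, 296, 298, 324, 380, 438, 486, 521, 543, 564, 590, 603, 620, 639, 657, 676, 688, 698, 701, 693, 680, 672, 664, 648, 636, 623, 597, 576, 550, 509, 483, 511, 517, 520, 520, 516, 522, 519, 520, 521]
(323.5, 131) [ 0.4885 -0.2352  0.046 ]
(322.5, 152) [ 0.4818 -0.2524  0.046 ]
(318, 286.5) [ 0.4357 -0.3772  0.046 ]
(318, 299) [ 0.4313 -0.3903  0.046 ]
```

View pics/w1c.png

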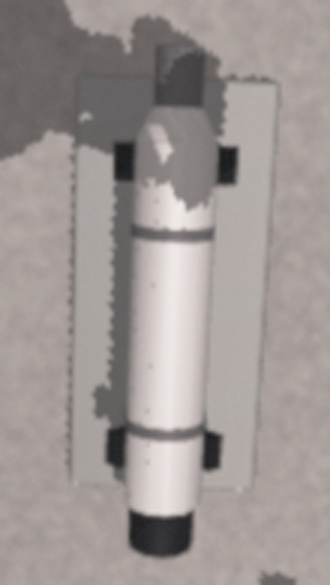

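Run:
```python
from h import *
d=load("w1")
q=lambda u,v,z:ray(d,265+u/3,115+v/3,z)
a=q(176.5,163,.044);b=q(164,449,.044);print("Vmid",(a+b)/2,np.linalg.norm(a-b),np.degrees(np.arctan2(*(a-b)[[1,0]])))
r1=q(172,233,.058);r2=q(165,434,.058);print("rings",(r1+r2)/2,np.linalg.norm(r1-r2),np.degrees(np.arctan2(*(r1-r2)[[1,0]])))
n=q(182,45,.0535);s=q(161,514,.057);t=q(161,555,.037)
print("nose",n,"body end",s,"stub",t)
u=(n-s);u[2]=0;print(np.linalg.norm(u),np.degrees(np.arctan2(u[1],u[0])));u/=np.linalg.norm(u);print(n-.088*u,s+.06*u,t+.076*u)
```

```text
Vmid [ 0.4612668  -0.31195224  0.044     ] 0.0944568570013502 69.16826053680184
rings [ 0.45915819 -0.31648973  0.058     ] 0.06438696416661671 69.6554650831897
nose [ 0.49044378 -0.23518588  0.0535    ] body end [ 0.43787876 -0.37276766  0.057     ] stub [ 0.430176   -0.39555024  0.037     ]
0.14728145655780267 69.08995314078042
[ 0.45903642 -0.31739037  0.0535    ] [ 0.45929287 -0.31671914  0.057     ] [ 0.45730054 -0.32455545  0.037     ]
```

Run:
```python
from h import *
plan(4,[.4595,-.3155,.11],69.4)
```

```text
a0 71.2 da -1.8 tilt [ 6.0e-04  1.1e-03 -1.0e+00] p [ 0.4592 -0.3102  0.2503]
[-0.0012, 0.0005, 0.0351, np.float64(0.45)]
[-0.0012, 0.0005, 0.0351, np.float64(0.45)]
[-0.0012, 0.0005, 0.0351, np.float64(0.45)]
[-0.0012, 0.0005, 0.0351, np.float64(0.45)]
```

Call:
{"method": "apply_moves", "body": {
  "targets": [
    [-0.0012,0.0005,0.035,0.45,-1],
    [-0.0012,0.0005,0.035,0.45,-1],
    [-0.0012,0.0005,0.035,0.45,-1],
    [-0.0012,0.0005,0.035,0.45,-1],
    [0,0,0,0,-1],
    [0,0,0,0,-1]
  ]
}}

```text
time_s: 2.0
eef_pos: [0.457, -0.319, 0.1105]
tool_rot: [0.824, 0.566, -0.0, -0.0]
force: [-0.0, 0.5, 0.5]
grip_width: 0.0854
```

Run:
```python
from h import *
d=snap("wrist","w2")
plan(4,[.4595,-.3155,.046],69.4)
print(proj(d,[.4595,-.3155,.059]),proj(d,[.4905,-.235,.046]))
```

```text
a0 69.0 da 0.4 tilt [ 0.0011 -0.001  -1.    ] p [ 0.458  -0.3193  0.1116]
[0.001, 0.0, 0.0164, np.float64(-0.1)]
[0.001, 0.0, 0.0164, np.float64(-0.1)]
[0.001, 0.0, 0.0164, np.float64(-0.1)]
[0.001, 0.0, 0.0164, np.float64(-0.1)]
[322.66492782 262.84367645] [323.12867875  92.16374177]
```

View pics/w2.png

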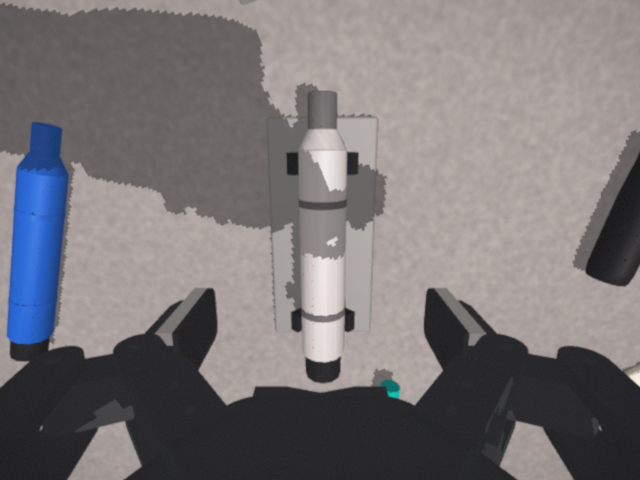

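Nose end is at (322,91), the rings at rows 205 and 317, and the stub end at (323,370). The axis is vertical in the image, so the jaws are lined up.

Run:
```python
from h import *
d=load("w2")
n=ray(d,322,91.5,.0535);s=ray(d,323,359,.059);r=(ray(d,323,204,.059)+ray(d,323,317,.059))/2
u=n-s;u[2]=0;print(np.linalg.norm(u),np.degrees(np.arctan2(u[1],u[0])));u/=np.linalg.norm(u);print(n-.088*u,s+.06*u,r)
v=(ray(d,322,163,.044)+ray(d,323,319.5,.044))/2;print(v)
plan(4,[.4598,-.3158,.046],69.2)
```

```text
0.1440650130699061 69.32974566784638
[ 0.45863676 -0.31777405  0.0535    ] [ 0.46002577 -0.31409236  0.059     ] [ 0.45963144 -0.31565543  0.059     ]
[ 0.4612255  -0.31096398  0.044     ]
a0 69.0 da 0.2 tilt [ 0.0011 -0.001  -1.    ] p [ 0.458  -0.3193  0.1116]
[0.001, 0.0001, 0.0164, np.float64(-0.05)]
[0.001, 0.0001, 0.0164, np.float64(-0.05)]
[0.001, 0.0001, 0.0164, np.float64(-0.05)]
[0.001, 0.0001, 0.0164, np.float64(-0.05)]
```

Call:
{"method": "apply_moves", "body": {
  "targets": [
    [0.001,0,0.016,0,-1],
    [0.001,0,0.016,0,-1],
    [0.001,0,0.016,0,-1],
    [0.001,0,0.0175,0,-1],
    [0,0,0,0,-1],
    [0,0,0,0,-1]
  ],
  "newtons": 70
}}

```text
time_s: 2.65
eef_pos: [0.46, -0.3154, 0.0465]
tool_rot: [0.824, 0.567, 0.0, 0.001]
force: [0.7, 0.7, 0.3]
grip_width: 0.0855
```

Run:
```python
from h import *
from rig import manip
print(manip.state()["force"],manip.state()["grip_width"])
plan(1,[.4597,-.316,.046],69.2)
```

```text
[0.6941526  0.73942573 0.25189211] 0.08548830294097602
a0 69.05 da 0.15 tilt [ 0.0019 -0.0014 -1.    ] p [ 0.46   -0.3154  0.0465]
[-0.0006, -0.0, 0.0005, np.float64(-0.15)]
```

Call:
{"method": "apply_moves", "body": {
  "targets": [
    [0,0,0,0,1],
    [0,0,0,0,1],
    [0,0,0,0,1],
    [0,0,0,0,1],
    [0,0,0,0,1],
    [0,0,0,0,1],
    [0,0,0,0,1],
    [0,0,0,0,1]
  ],
  "newtons": 70
}}

```text
time_s: 3.45
eef_pos: [0.4598, -0.315, 0.0455]
tool_rot: [0.824, 0.567, 0.0, 0.001]
force: [0.8, -1.3, 5.7]
grip_width: 0.0239
```

Call:
{"method": "apply_moves", "body": {
  "targets": [
    [0,0,-0.01,0,1],
    [0,0,-0.025,0,1],
    [0,0,-0.04,0,1],
    [0,0,-0.04,0,1],
    [0,0,-0.04,0,1],
    [0,0,0,0,1],
    [0,0,0,0,1]
  ]
}}

```text
time_s: 4.15
eef_pos: [0.4586, -0.3146, 0.2004]
tool_rot: [0.824, 0.567, -0.0, 0.0]
force: [-0.2, -0.2, -2.8]
grip_width: 0.0243
```

Run:
```python
from h import *
from rig import manip
d=snap("wrist","w3");snap("top","t3")
s=manip.state();print(s["force"],s["torque"],s["grip_width"],s["eef_pos"])
```

```text
[ 0.50717563  0.3906624  -2.4276349 ] [-0.00469626  0.02396737  0.00038497] 0.023878634779971014 [ 0.45759008 -0.31399661  0.19828344]
```

View pics/w3.png

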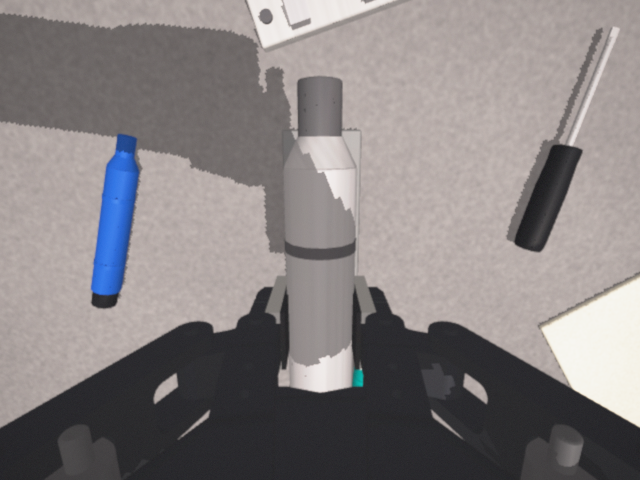

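Run:
```python
from h import *
d=load("w3")
Rt=np.array([[0,-.96566,-.2598],[1,0,0],[0,-.2598,.96566]]);o=np.array([.06557,-.0001,-.1226])
def q(u,v,z):
    r=Rt@np.array([(u-d["cx"])/d["fx"],(v-d["cy"])/d["fy"],1]);return o+r*(z-o[2])/r[2]
for dz in(-.001,0,.001,.002):
  print(dz,"nose",q(320,77,dz-.0075),"ring",q(320,250,dz-.013),"shoulder",q(320,168,dz-.013),"nose w",q(342,85,dz)[1]-q(298,85,dz)[1], "body w",q(354,210,dz-.003)[1]-q(285,210,dz-.003)[1])
# bed from this wrist view? handle etc from top
```

```text
-0.001 nose [ 0.08488959 -0.00014504 -0.0085    ] ring [ 0.03161318 -0.0001487  -0.014     ] shoulder [ 0.05809006 -0.00014575 -0.014     ] nose w 0.014318351569989713 body w 0.023984222711233377
0 nose [ 0.08505891 -0.00014544 -0.0075    ] ring [ 0.0313005  -0.00014915 -0.013     ] shoulder [ 0.05802118 -0.00014617 -0.013     ] nose w 0.014436101171716603 body w 0.024186450558714268
0.001 nose [ 0.08522823 -0.00014583 -0.0065    ] ring [ 0.03098782 -0.00014959 -0.012     ] shoulder [ 0.0579523  -0.00014659 -0.012     ] nose w 0.01455385077344349 body w 0.024388678406195158
0.002 nose [ 0.08539756 -0.00014623 -0.0055    ] ring [ 0.03067514 -0.00015004 -0.011     ] shoulder [ 0.05788343 -0.00014701 -0.011     ] nose w 0.01467160037517038 body w 0.024590906253676045
```

Run:
```python
from h import *
plan(7,[.6224,-.106,.22],87)
```

```text
a0 69.06 da 17.94 tilt [-0.003   0.0017 -1.    ] p [ 0.4576 -0.314   0.1983]
[0.0362, 0.0114, -0.0031, np.float64(-2.56)]
[0.0356, 0.013, -0.0031, np.float64(-2.56)]
[0.035, 0.0146, -0.0031, np.float64(-2.56)]
[0.0343, 0.0161, -0.0031, np.float64(-2.56)]
[0.0336, 0.0176, -0.0031, np.float64(-2.56)]
[0.0327, 0.0191, -0.0031, np.float64(-2.56)]
[0.0319, 0.0206, -0.0031, np.float64(-2.56)]
```

Call:
{"method": "apply_moves", "body": {
  "targets": [
    [0.036,0.011,-0.003,-2.55,1],
    [0.036,0.013,-0.003,-2.55,1],
    [0.035,0.015,-0.003,-2.55,1],
    [0.034,0.016,-0.003,-2.55,1],
    [0.034,0.018,-0.003,-2.55,1],
    [0.033,0.019,-0.003,-2.55,1],
    [0.032,0.021,-0.003,-2.6,1],
    [0,0,0,0,1],
    [0,0,0,0,1]
  ]
}}

```text
time_s: 5.15
eef_pos: [0.624, -0.1048, 0.2185]
tool_rot: [0.725, 0.689, -0.001, -0.002]
force: [-0.7, -1.4, -2.2]
grip_width: 0.0238
```

Run:
```python
from h import *
d=snap("wrist","w4")
plan(1,[.6224,-.106,.22],87)
```

```text
a0 86.96 da 0.04 tilt [-0.0041 -0.     -1.    ] p [ 0.6235 -0.1065  0.2187]
[0.0004, -0.0011, -0.0013, np.float64(-0.04)]
```

View pics/w4.png

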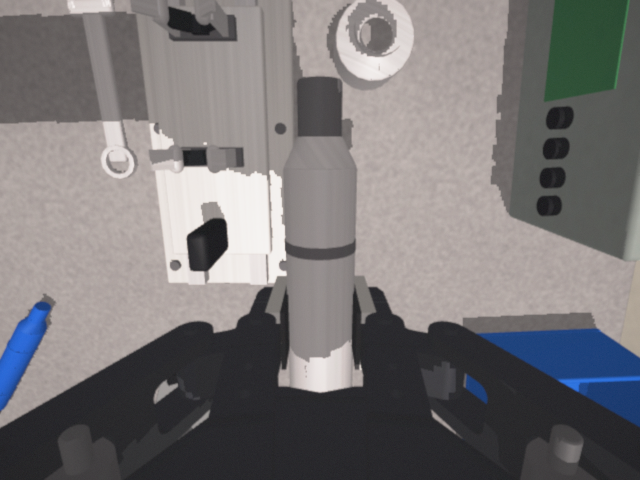

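Run:
```python
from h import *
d=load("w4")
cv2.imwrite("pics/w4c.png",cv2.resize(d["frame"][90:290,140:300,::-1],(480,600),interpolation=cv2.INTER_CUBIC))
cv2.imwrite("pics/w4d.png",cv2.resize(d["frame"][0:110,120:300,::-1],(720,440),interpolation=cv2.INTER_CUBIC))
```

```text
(no output)
```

View pics/w4c.png

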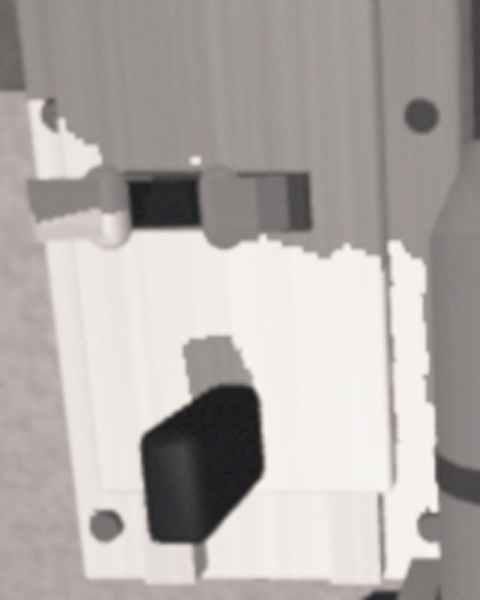

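View pics/w4d.png

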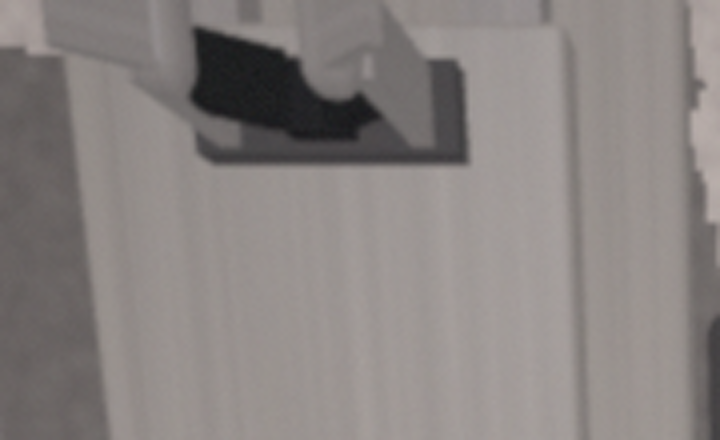

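Run:
```python
from h import *
d=load("w4")
q=lambda u,v,z:ray(d,140+u/3,90+v/3,z)
r=lambda u,v,z:ray(d,120+u/4,v/4,z)
P=lambda n,p:print(n,p.round(4))
for n,uv in dict(sL1=(50,115),sR1=(421,115),sL2=(106,525),sR2=(430,526),cornerL=(87,578),edgeL=(28,100)).items():P(n,q(*uv,.016))
P("edgeR",r(690,150,.016));P("edgeL",r(85,200,.016))
for n,uv in dict(jawL=(130,205),jawR=(200,205),jl=(112,207),jr=(222,205)).items():P(n,q(*uv,.088))
P("handle",q(173,490,.102))
for n,uv in dict(deckRb=(390,492),deckLb=(100,492),).items():P(n,q(*uv,.042))
P("deckR",r(572,200,.042)); P("deckR",r(580,420,.042))
P("slot far R",r(467,160,.042));P("slot L",r(212,162,.042))
P("slot rear", q(312,200,.042))
P("frontjaws L",r(192,85,.088));P("frontjaws R",r(305,85,.088))
```

```text
sL1 [ 0.4801 -0.0186  0.016 ]
sR1 [ 0.5913 -0.0242  0.016 ]
sL2 [ 0.4764 -0.1487  0.016 ]
sR2 [ 0.5839 -0.1543  0.016 ]
cornerL [ 0.467  -0.1672  0.016 ]
edgeL [ 0.4743 -0.014   0.016 ]
edgeR [0.6074 0.0483 0.016 ]
edgeL [0.4779 0.0454 0.016 ]
jawL [ 0.5284 -0.0445  0.088 ]
jawR [ 0.5451 -0.0454  0.088 ]
jl [ 0.524  -0.0448  0.088 ]
jr [ 0.5503 -0.0456  0.088 ]
handle [ 0.534  -0.1117  0.102 ]
deckRb [ 0.5761 -0.1337  0.042 ]
deckLb [ 0.4883 -0.1294  0.042 ]
deckR [0.5853 0.0337 0.042 ]
deckR [ 0.5832 -0.0067  0.042 ]
slot far R [0.5655 0.0418 0.042 ]
slot L [0.5159 0.044  0.042 ]
slot rear [ 0.5617 -0.0467  0.042 ]
frontjaws L [0.5316 0.0425 0.088 ]
frontjaws R [0.55   0.0416 0.088 ]
```

Run:
```python
from h import *
plan(5,[.5394,.006,.16],87)
```

```text
a0 86.96 da 0.04 tilt [-0.0041 -0.     -1.    ] p [ 0.6235 -0.1065  0.2187]
[0.0216, -0.018, 0.0117, np.float64(-0.01)]
[0.0216, -0.018, 0.0117, np.float64(-0.01)]
[0.0216, -0.018, 0.0117, np.float64(-0.01)]
[0.0216, -0.018, 0.0117, np.float64(-0.01)]
[0.0216, -0.018, 0.0117, np.float64(-0.01)]
```

Call:
{"method": "apply_moves", "body": {
  "targets": [
    [0.0216,-0.018,0,0,1],
    [0.0216,-0.018,0.01,0,1],
    [0.0216,-0.018,0.016,0,1],
    [0.0216,-0.018,0.016,0,1],
    [0.0216,-0.018,0.016,0,1],
    [0,0,0,0,1],
    [0,0,0,0,1],
    [0,0,0,0,1]
  ]
}}

```text
time_s: 6.0
eef_pos: [0.541, 0.0046, 0.1629]
tool_rot: [0.727, 0.687, -0.0, 0.0]
force: [1.3, 0.4, -2.0]
grip_width: 0.0246
```

Run:
```python
from h import *
d=snap("wrist","w5");snap("scene","s5");t=snap("top","t5")
plan(2,[.5394,.006,.125],87)
a=cv2.imread("pics/s5.png");cv2.imwrite("pics/s5c.png",cv2.resize(a[190:330,250:460],(800,533),interpolation=cv2.INTER_CUBIC))
a=cv2.imread("pics/t5.png");cv2.imwrite("pics/t5c.png",cv2.resize(a[185:285,180:380],(800,400),interpolation=cv2.INTER_CUBIC))
```

```text
a0 86.83 da 0.17 tilt [ 8.e-04 -3.e-04 -1.e+00] p [0.5413 0.0053 0.1631]
[0.0003, -0.0009, 0.0191, np.float64(-0.08)]
[0.0003, -0.0009, 0.0191, np.float64(-0.08)]
```

View pics/w5.png

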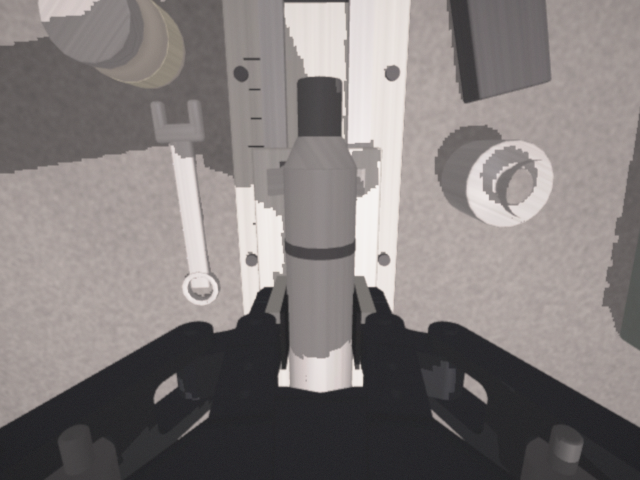

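View pics/s5c.png

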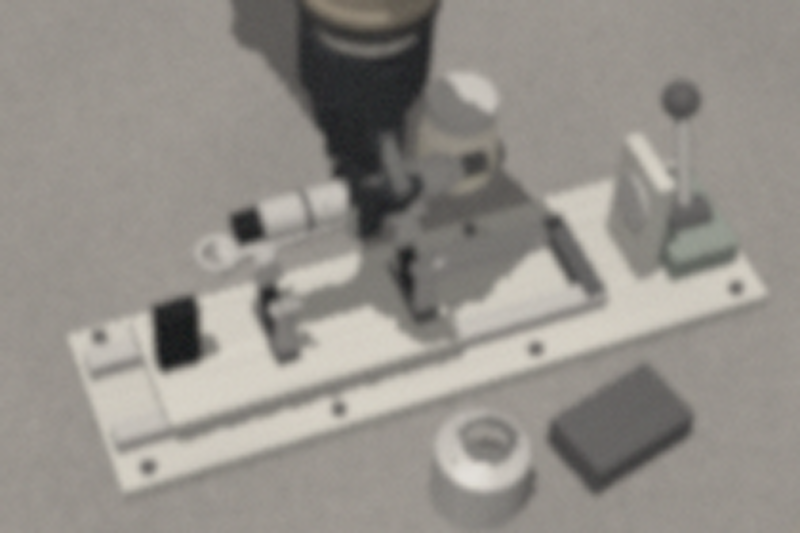

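View pics/t5c.png

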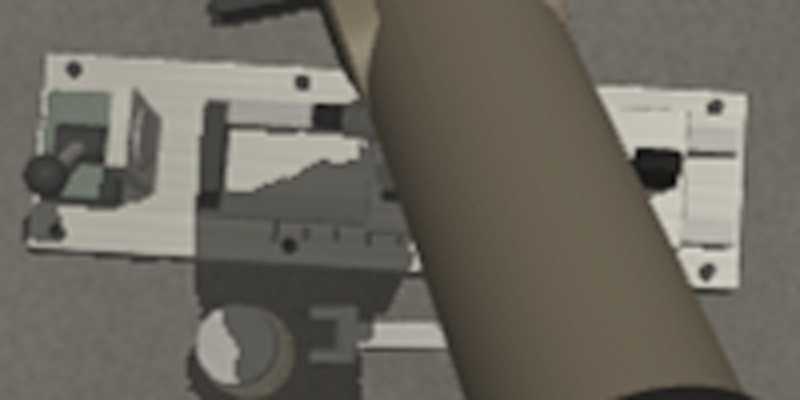

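Seen from above, the front clip's jaws show either side of the probe at about (277,180) and (370,165). The bed screws' midpoint, at columns 317–318, says to shift about 2 mm towards the robot.

Run:
```python
from h import *
d=load("w5")
cv2.imwrite("pics/w5c.png",cv2.resize(d["frame"][60:290,225:415,::-1],(496,600),interpolation=cv2.INTER_CUBIC))
c=(ray(d,241,74,.016)+ray(d,392,72,.016))/2;e=(ray(d,252,260,.016)+ray(d,384,259,.016))/2
print(c,e,np.degrees(np.arctan2(*(c-e)[[1,0]])))
```

```text
[0.54454842 0.11873066 0.016     ] [ 0.53766543 -0.02181395  0.016     ] 87.19625362727163
```

View pics/w5c.png

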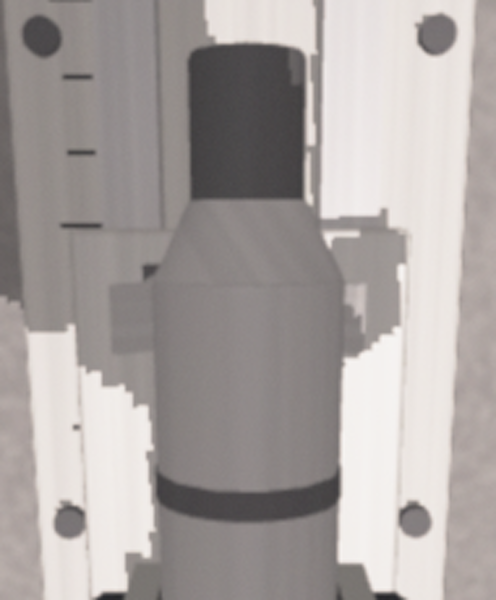

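Run:
```python
from h import *
d=load("w5")
for z in(.095,.103):print(z,[ray(d,225+u/2.61,60+v/2.61,z).round(4) for u,v in [(112,285),(112,354),(365,285),(365,350)]])
plan(2,[.5391,.006,.115],87)
```

```text
0.095 [array([0.5155, 0.0582, 0.095 ]), array([0.5142, 0.0438, 0.095 ]), array([0.568 , 0.0553, 0.095 ]), array([0.5677, 0.0417, 0.095 ])]
0.103 [array([0.5168, 0.0587, 0.103 ]), array([0.5155, 0.045 , 0.103 ]), array([0.567 , 0.0559, 0.103 ]), array([0.5667, 0.0429, 0.103 ])]
a0 86.83 da 0.17 tilt [ 8.e-04 -3.e-04 -1.e+00] p [0.5413 0.0053 0.1631]
[0.0003, -0.0011, 0.0241, np.float64(-0.08)]
[0.0003, -0.0011, 0.0241, np.float64(-0.08)]
```

Call:
{"method": "apply_moves", "body": {
  "targets": [
    [0,-0.0012,0.024,-0.1,1],
    [0,-0.0012,0.024,-0.1,1],
    [0,0,0,0,1],
    [0,0,0,0,1],
    [0,0,0,0,1]
  ]
}}

```text
time_s: 6.65
eef_pos: [0.5394, 0.0066, 0.1161]
tool_rot: [0.725, 0.689, 0.001, 0.001]
force: [-0.3, -0.2, -2.5]
grip_width: 0.0244
```

Run:
```python
from h import *
from rig import manip
print(manip.state()["force"])
plan(1,[.5391,.0055,.115],87)
```

```text
[-0.2554128  -0.22502031 -2.54786471]
a0 87.13 da -0.13 tilt [ 2.2e-03  2.0e-04 -1.0e+00] p [0.5394 0.0066 0.1161]
[-0.0012, -0.0003, 0.0011, np.float64(0.13)]
```

Call:
{"method": "apply_moves", "body": {
  "targets": [
    [-0.001,0,0.008,0,1],
    [0,0,0.008,0,1],
    [0,0,0.003,0,1],
    [0,0,0,0,1]
  ],
  "newtons": 90
}}

```text
time_s: 7.05
eef_pos: [0.5389, 0.0056, 0.0962]
tool_rot: [0.724, 0.689, 0.0, 0.001]
force: [-0.6, -1.4, 2.9]
grip_width: 0.0234
```

Call:
{"method": "apply_moves", "body": {
  "targets": [
    [0,0,0.002,0,1],
    [0,0,0.002,0,1],
    [0,0,0,0,1]
  ]
}}

```text
time_s: 7.35
eef_pos: [0.5393, 0.0059, 0.0929]
tool_rot: [0.724, 0.689, 0.001, 0.001]
force: [-0.0, -0.9, 8.3]
grip_width: 0.024
```

Call:
{"method": "apply_moves", "body": {
  "targets": [
    [0,0,0.002,0,1],
    [0,0,0.002,0,1],
    [0,0,0.001,0,1],
    [0,0,0,0,1]
  ]
}}

```text
time_s: 7.75
eef_pos: [0.5391, 0.0059, 0.0875]
tool_rot: [0.724, 0.689, 0.001, 0.001]
force: [-0.9, -0.5, 6.2]
grip_width: 0.0238
```

Call:
{"method": "apply_moves", "body": {
  "targets": [
    [0,0,0.002,0,1],
    [0,0,0.002,0,1],
    [0,0,0,0,1]
  ]
}}

```text
time_s: 8.05
eef_pos: [0.5385, 0.0059, 0.0826]
tool_rot: [0.724, 0.689, 0.0, 0.0]
force: [2.0, 0.8, -1.2]
grip_width: 0.0234
```

Call:
{"method": "apply_moves", "body": {
  "targets": [
    [0,0,0.002,0,1],
    [0,0,0.002,0,1],
    [0,0,0,0,1]
  ]
}}

```text
time_s: 8.35
eef_pos: [0.538, 0.0054, 0.078]
tool_rot: [0.724, 0.689, -0.0, -0.0]
force: [4.4, -0.8, -8.1]
grip_width: 0.0236
```

Call:
{"method": "apply_moves", "body": {
  "targets": [
    [0,0,0.001,0,1],
    [0,0,0.001,0,1],
    [0,0,0,0,1]
  ]
}}

```text
time_s: 8.65
eef_pos: [0.5383, 0.0056, 0.0766]
tool_rot: [0.724, 0.689, 0.0, 0.0]
force: [3.6, 0.2, -6.7]
grip_width: 0.0236
```

Call:
{"method": "apply_moves", "body": {
  "targets": [
    [0,0,0.0005,0,1],
    [0,0,0,0,1]
  ]
}}

```text
time_s: 8.85
eef_pos: [0.5384, 0.0056, 0.0764]
tool_rot: [0.724, 0.689, 0.0, 0.0]
force: [3.0, 0.7, -5.6]
grip_width: 0.0237
```

Call:
{"method": "apply_moves", "body": {
  "targets": [
    [0,0,0.001,0,1],
    [0,0,0,0,1]
  ]
}}

```text
time_s: 9.05
eef_pos: [0.5387, 0.0058, 0.0758]
tool_rot: [0.724, 0.689, 0.0, 0.0]
force: [3.0, 1.3, -1.4]
grip_width: 0.0241
```

Call:
{"method": "apply_moves", "body": {
  "targets": [
    [0,0,0.001,0,1],
    [0,0,0,0,1]
  ]
}}

```text
time_s: 9.25
eef_pos: [0.5388, 0.0059, 0.0755]
tool_rot: [0.725, 0.689, 0.0, 0.001]
force: [0.0, 0.8, 8.3]
grip_width: 0.0235
```

Call:
{"method": "apply_moves", "body": {
  "targets": [
    [0,0,-0.001,0,1],
    [0,0,0,0,0.3],
    [0,0,0,0,-0.3],
    [0,0,0,0,-1],
    [0,0,0,0,-1],
    [0,0,0,0,-1],
    [0,0,0,0,-1],
    [0,0,0,0,-1]
  ]
}}

```text
time_s: 10.05
eef_pos: [0.5382, 0.0056, 0.0753]
tool_rot: [0.724, 0.689, -0.0, -0.0]
force: [-0.2, -0.4, 1.5]
grip_width: 0.0858
```

Call:
{"method": "apply_moves", "body": {
  "targets": [
    [0,0,-0.01,0,-1],
    [0,0,-0.03,0,-1],
    [0,0,-0.04,0,-1],
    [0,0,-0.04,0,-1],
    [0,0,0,0,-1],
    [0,0,0,0,-1]
  ]
}}

```text
time_s: 10.65
eef_pos: [0.5388, 0.0056, 0.1968]
tool_rot: [0.724, 0.689, 0.001, 0.001]
force: [0.4, -0.8, -0.4]
grip_width: 0.085
```

Run:
```python
from h import *
d=snap("wrist","w6");snap("scene","s6")
plan(1,[.5391,.0055,.2],87)
a=cv2.imread("pics/s6.png");cv2.imwrite("pics/s6c.png",cv2.resize(a[190:330,250:460],(800,533),interpolation=cv2.INTER_CUBIC))
```

```text
a0 87.16 da -0.16 tilt [-1.4e-03 -3.0e-04 -1.0e+00] p [0.5375 0.0054 0.1947]
[0.0002, 0.0016, -0.0053, np.float64(0.16)]
```

View pics/w6.png

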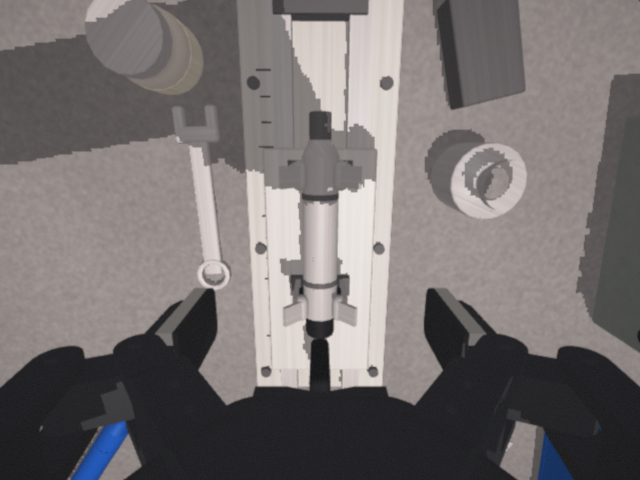

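View pics/s6c.png

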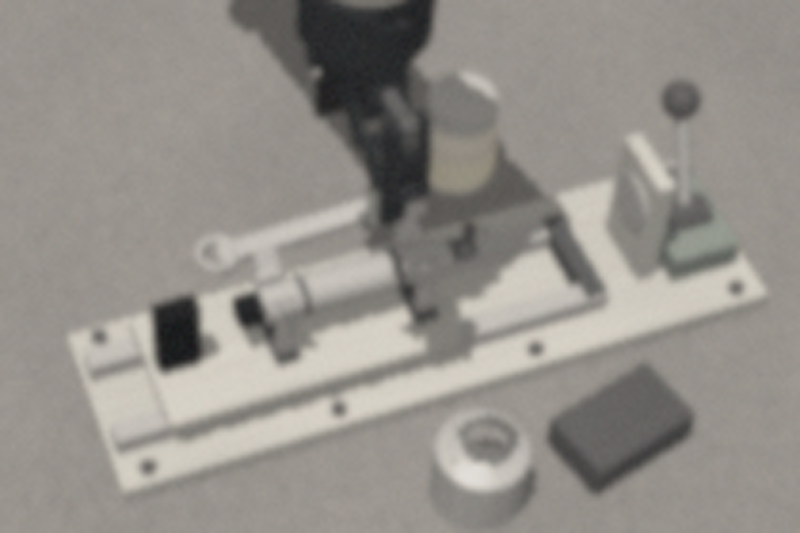

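Run:
```python
from h import *
d=load("w6")
cv2.imwrite("pics/w6c.png",cv2.resize(d["frame"][100:345,260:380,::-1],(294,600),interpolation=cv2.INTER_CUBIC))
```

```text
(no output)
```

View pics/w6c.png

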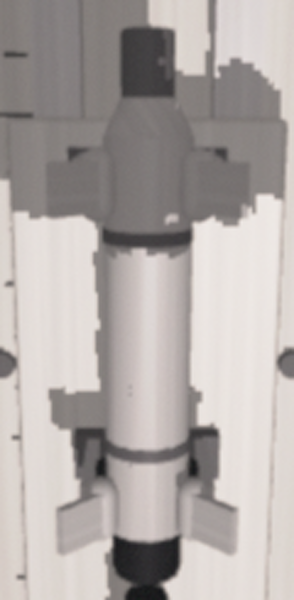

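Run:
```python
from h import *
d=load("w6");q=lambda u,v,z:ray(d,260+u/2.45,100+v/2.45,z)
f=(q(65,161,.1)+q(65,210,.1)+q(235,161,.1)+q(235,210,.1))/4
r=(q(60,508,.1)+q(60,555,.1)+q(236,506,.1)+q(236,553,.1))/4
g=(q(148,238,.089)+q(148,455,.089))/2
n=q(148,28,.0835);s=q(148,537,.088)
u=(f-r)[:2];u/=np.linalg.norm(u);print(f,r,np.linalg.norm(f-r),"cradle",(f+r)/2,"rings",g,"n",n[:2]-.088*u,"s",s[:2]+.06*u, "len",np.linalg.norm(n-s))
```

```text
[0.54189009 0.05148448 0.1       ] [ 0.53661136 -0.04585826  0.1       ] 0.0974857603480033 cradle [0.53925073 0.00281311 0.1       ] rings [0.53911158 0.00454927 0.089     ] n [0.53858787 0.00307816] s [0.53948329 0.00555248] len 0.14555238932883702
```

Run:
```python
from h import *
plan(4,[.5331,-.112,.19],87)
```

```text
a0 87.16 da -0.16 tilt [-1.4e-03 -3.0e-04 -1.0e+00] p [0.5375 0.0054 0.1947]
[-0.0294, 0.0004, 0.0012, np.float64(0.04)]
[-0.0294, 0.0004, 0.0012, np.float64(0.04)]
[-0.0294, 0.0004, 0.0012, np.float64(0.04)]
[-0.0294, 0.0004, 0.0012, np.float64(0.04)]
```

Call:
{"method": "apply_moves", "body": {
  "targets": [
    [-0.0294,0.0003,0,0,-1],
    [-0.0294,0.0003,0,0,-1],
    [-0.0294,0.0003,0,0,-1],
    [-0.0294,0.0003,0,0,-1],
    [0,0,0,0,-1],
    [0,0,0,0,-1]
  ]
}}

```text
time_s: 11.35
eef_pos: [0.5327, -0.1123, 0.194]
tool_rot: [0.725, 0.689, -0.001, -0.001]
force: [1.1, 0.9, -0.1]
grip_width: 0.0855
```

Run:
```python
from h import *
d=snap("wrist","w7")
plan(4,[.5331,-.112,.085],87)
```

```text
a0 87.18 da -0.18 tilt [-0.0019  0.0011 -1.    ] p [ 0.533  -0.1111  0.1943]
[-0.0002, 0.0, 0.0273, np.float64(0.05)]
[-0.0002, 0.0, 0.0273, np.float64(0.05)]
[-0.0002, 0.0, 0.0273, np.float64(0.05)]
[-0.0002, 0.0, 0.0273, np.float64(0.05)]
```

View pics/w7.png

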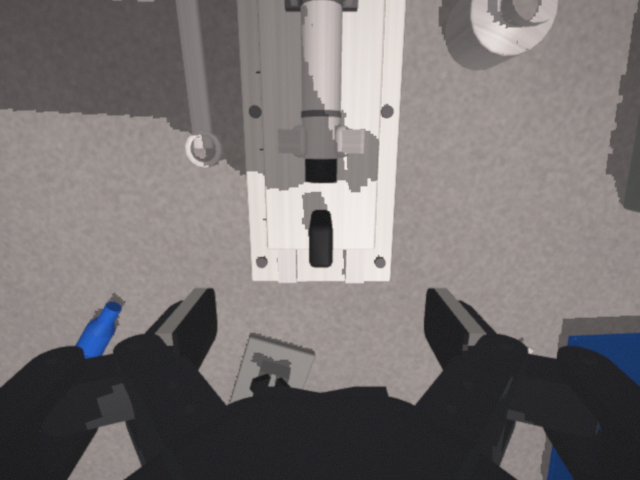

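The handle is at about (320,245), centred between the fingers, and the probe is seated ahead of it.

Run:
```python
from h import *
d=load("w7")
print(ray(d,320,248,.102),proj(d,[.533,-.112,.102]),proj(d,[.5322,-.127,.102]),proj(d,[.5338,-.097,.102]))
```

```text
[ 0.53224729 -0.1120172   0.102     ] [321.15927287 247.91963357] [321.07581706 269.74376719] [321.24566293 225.32817795]
```

Call:
{"method": "apply_moves", "body": {
  "targets": [
    [0,0,0.027,0,-1],
    [0,0,0.027,0,-1],
    [0,0,0.027,0,-1],
    [0,0,0.026,0,-1],
    [0,0,0,0,-1],
    [0,0,0,0,-1]
  ],
  "newtons": 30
}}

```text
time_s: 12.0
eef_pos: [0.5335, -0.1105, 0.0883]
tool_rot: [0.724, 0.69, -0.0, -0.001]
force: [-0.1, 0.8, 0.3]
grip_width: 0.0853
```

Call:
{"method": "apply_moves", "body": {
  "targets": [
    [0,0,0,0,1],
    [0,0,0,0,1],
    [0,0,0,0,1],
    [0,0,0,0,1],
    [0,0,0,0,1],
    [0,0,0,0,1],
    [0,0,0,0,1],
    [0,0,0,0,1]
  ],
  "newtons": 30
}}

```text
time_s: 12.8
eef_pos: [0.5328, -0.112, 0.0887]
tool_rot: [0.725, 0.689, -0.001, -0.0]
force: [-4.7, 0.3, 7.4]
grip_width: 0.0154
```

Call:
{"method": "apply_moves", "body": {
  "targets": [
    [0.006,0,0,0,1],
    [0.012,0,0,0,1],
    [0.012,0,0,0,1],
    [0.012,0,0,0,1],
    [0.012,0,0,0,1],
    [0.012,0,0,0,1],
    [0.01,0,0,0,1],
    [0.006,0,0,0,1],
    [0,0,0,0,1]
  ]
}}

```text
time_s: 13.7
eef_pos: [0.5371, -0.0292, 0.0888]
tool_rot: [0.724, 0.69, -0.0, -0.0]
force: [-3.6, 2.3, 6.7]
grip_width: 0.0151
```

Call:
{"method": "apply_moves", "body": {
  "targets": [
    [0.004,0,0,0,1],
    [0.004,0,0,0,1],
    [0.002,0,0,0,1],
    [0,0,0,0,1]
  ]
}}

```text
time_s: 14.1
eef_pos: [0.5375, -0.0205, 0.0887]
tool_rot: [0.725, 0.689, -0.001, -0.0]
force: [-4.0, -1.7, 6.6]
grip_width: 0.0156
```

Call:
{"method": "apply_moves", "body": {
  "targets": [
    [0.002,0,0,0,1],
    [0.002,0,0,0,1],
    [0,0,0,0,1]
  ]
}}

```text
time_s: 14.4
eef_pos: [0.5377, -0.0168, 0.0887]
tool_rot: [0.725, 0.689, -0.001, 0.0]
force: [-3.5, -0.8, 6.9]
grip_width: 0.0159
```

Call:
{"method": "apply_moves", "body": {
  "targets": [
    [0.002,0,0,0,1],
    [0,0,0,0,1]
  ]
}}

```text
time_s: 14.6
eef_pos: [0.5378, -0.0163, 0.0888]
tool_rot: [0.725, 0.689, -0.002, 0.001]
force: [-5.3, -5.9, 7.3]
grip_width: 0.0155
```

Call:
{"method": "apply_moves", "body": {
  "targets": [
    [0.002,0,0,0,1],
    [0,0,0,0,1]
  ]
}}

```text
time_s: 14.8
eef_pos: [0.5377, -0.0163, 0.0887]
tool_rot: [0.725, 0.688, -0.003, 0.001]
force: [-5.2, -9.5, 9.1]
grip_width: 0.0153
```

Call:
{"method": "apply_moves", "body": {
  "targets": [
    [0.002,0,0,0,1],
    [0,0,0,0,1]
  ]
}}

```text
time_s: 15.0
eef_pos: [0.5377, -0.0162, 0.0887]
tool_rot: [0.726, 0.688, -0.003, 0.002]
force: [-4.8, -14.3, 9.3]
grip_width: 0.0156
```

Call:
{"method": "apply_moves", "body": {
  "targets": [
    [-0.003,0,0,0,1],
    [0,0,0,0,0.3],
    [0,0,0,0,-0.5],
    [0,0,0,0,-1],
    [0,0,0,0,-1],
    [0,0,0,0,-1],
    [0,0,0,0,-1]
  ]
}}

```text
time_s: 15.7
eef_pos: [0.5385, -0.0128, 0.0883]
tool_rot: [0.724, 0.689, 0.0, -0.0]
force: [0.6, -0.6, 0.5]
grip_width: 0.0852
```

Call:
{"method": "apply_moves", "body": {
  "targets": [
    [0,0,-0.01,0,-1],
    [0,0,-0.03,0,-1],
    [0,0,-0.04,0,-1],
    [0,0,-0.04,0,-1],
    [0,0,0,0,-1],
    [0,0,0,0,-1]
  ]
}}

```text
time_s: 16.3
eef_pos: [0.5391, -0.013, 0.2098]
tool_rot: [0.724, 0.689, 0.001, 0.001]
force: [0.3, -0.4, 0.2]
grip_width: 0.0852
```

Run:
```python
from h import *
d=snap("wrist","w8");snap("scene","s8");snap("top","t8")
plan(1,[.5391,.0055,.2],87)
a=cv2.imread("pics/s8.png");cv2.imwrite("pics/s8c.png",cv2.resize(a[190:330,250:460],(800,533),interpolation=cv2.INTER_CUBIC))
a=cv2.imread("pics/t8.png");cv2.imwrite("pics/t8c.png",cv2.resize(a[185:285,180:380],(800,400),interpolation=cv2.INTER_CUBIC))
```

```text
a0 87.16 da -0.16 tilt [-2.2e-03 -1.0e-04 -1.0e+00] p [ 0.5376 -0.0132  0.2073]
[0.0187, 0.0006, 0.0073, np.float64(0.16)]
```

View pics/w8.png

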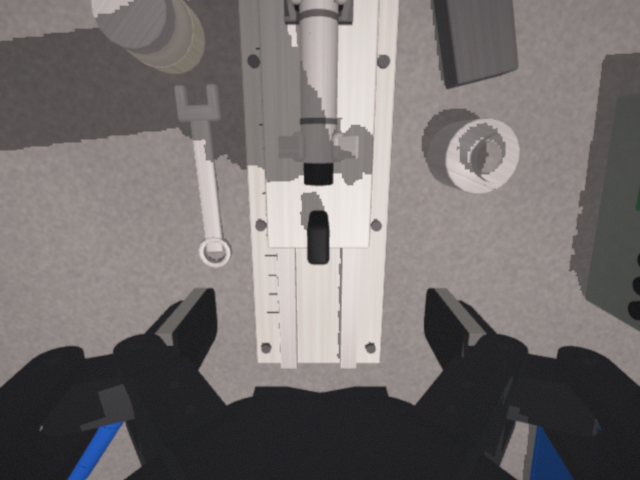

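View pics/s8c.png

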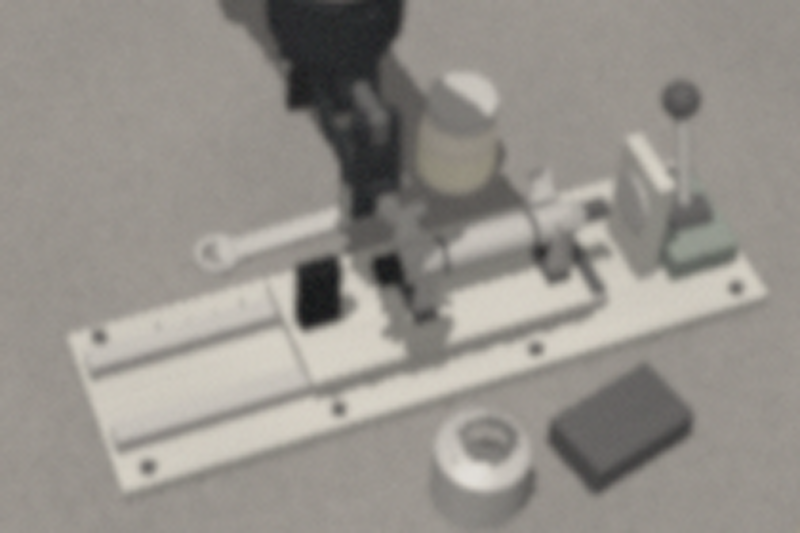

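View pics/t8c.png

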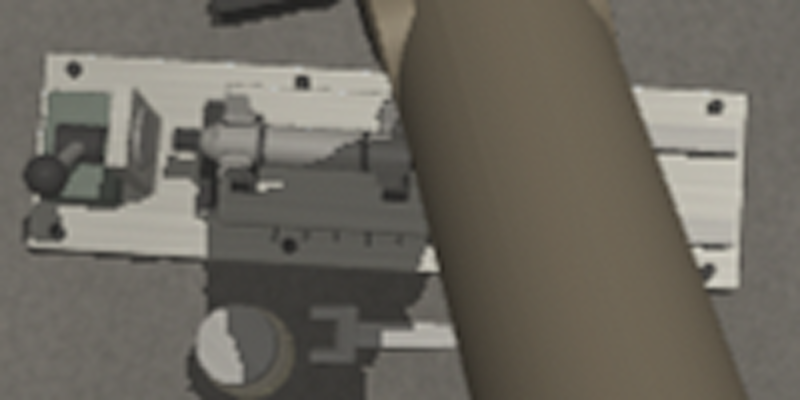

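Run:
```python
from h import *
plan(6,[.53,.2,.24],87)
```

```text
a0 87.16 da -0.16 tilt [-2.2e-03 -1.0e-04 -1.0e+00] p [ 0.5376 -0.0132  0.2073]
[0.0354, -0.003, -0.0055, np.float64(0.03)]
[0.0354, -0.003, -0.0055, np.float64(0.03)]
[0.0354, -0.0031, -0.0055, np.float64(0.03)]
[0.0354, -0.0031, -0.0055, np.float64(0.03)]
[0.0354, -0.0031, -0.0055, np.float64(0.03)]
[0.0354, -0.0031, -0.0055, np.float64(0.03)]
```

Call:
{"method": "apply_moves", "body": {
  "targets": [
    [0.02,-0.002,-0.015,0,-1],
    [0.038,-0.003,-0.018,0,-1],
    [0.038,-0.003,0,0,-1],
    [0.038,-0.003,0,0,-1],
    [0.038,-0.003,0,0,-1],
    [0.038,-0.003,0,0,-1],
    [0,0,0,0,-0.06],
    [0,0,0,0,-0.06],
    [0,0,0,0,-0.06]
  ]
}}

```text
time_s: 17.35
eef_pos: [0.5318, 0.196, 0.2402]
tool_rot: [0.725, 0.689, -0.001, -0.0]
force: [0.2, -0.0, -0.7]
grip_width: 0.0452
```

Run:
```python
from h import *
from rig import manip
d=snap("wrist","w9");print(manip.state()["grip_width"])
plan(1,[.53,.2,.24],87)
```

```text
0.04522966397935781
a0 87.03 da -0.03 tilt [-0.0013 -0.0013 -1.    ] p [0.532  0.1958 0.2405]
[0.0041, -0.0022, 0.0005, np.float64(0.03)]
```

View pics/w9.png

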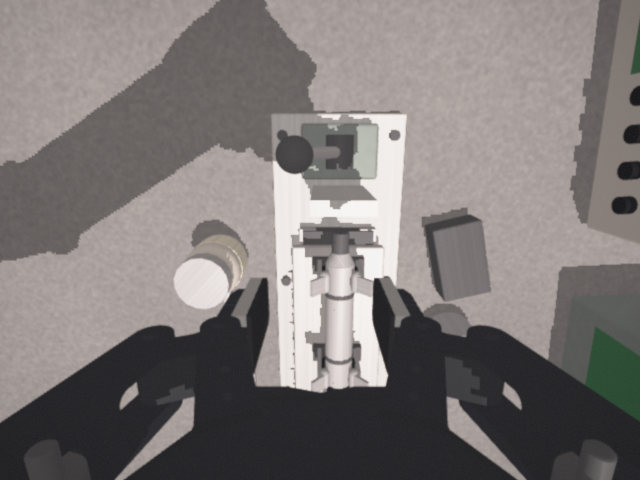

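The ball is at (295,154), the post top at row ~208, and the probe is seated with its nose facing the target.

Run:
```python
from h import *
d=load("w9")
b=ray(d,295,154,.118);print(b)
for uv in[(282,135),(394.5,135),(273,114),(405,114)]:print(ray(d,*uv,.016))
s=plan(4,[b[0]+.004,b[1],.2],87)
```

```text
[0.51709673 0.25521774 0.118     ]
[0.49825325 0.27086915 0.016     ]
[0.60628229 0.26543131 0.016     ]
[0.4912401  0.29035352 0.016     ]
[0.61610206 0.28405325 0.016     ]
a0 87.03 da -0.03 tilt [-0.0013 -0.0013 -1.    ] p [0.532  0.1958 0.2405]
[0.0147, -0.0035, 0.0101, np.float64(0.01)]
[0.0147, -0.0035, 0.0101, np.float64(0.01)]
[0.0147, -0.0035, 0.0101, np.float64(0.01)]
[0.0147, -0.0035, 0.0101, np.float64(0.01)]
```

Call:
{"method": "apply_moves", "body": {
  "targets": [
    [0.02,-0.004,0,0,-0.06],
    [0.02,-0.004,0,0,-0.06],
    [0.019,-0.003,0,0,-0.06],
    [0,0,0.03,0,-0.06],
    [0,0,0.03,0,-0.06],
    [0,0,0,0,-0.06],
    [0,0,0,0,-0.06]
  ]
}}

```text
time_s: 18.1
eef_pos: [0.5241, 0.2559, 0.1814]
tool_rot: [0.725, 0.689, -0.001, -0.0]
force: [0.5, -0.3, 0.7]
grip_width: 0.0453
```

Run:
```python
from h import *
d=snap("wrist","w10")
plan(3,[.519,.255,.118],87)
```

```text
a0 87.08 da -0.08 tilt [ 1.1e-03  4.0e-04 -1.0e+00] p [0.5247 0.2566 0.1824]
[-0.0006, -0.0019, 0.0215, np.float64(0.03)]
[-0.0006, -0.0019, 0.0215, np.float64(0.03)]
[-0.0006, -0.0019, 0.0215, np.float64(0.03)]
```

View pics/w10.png

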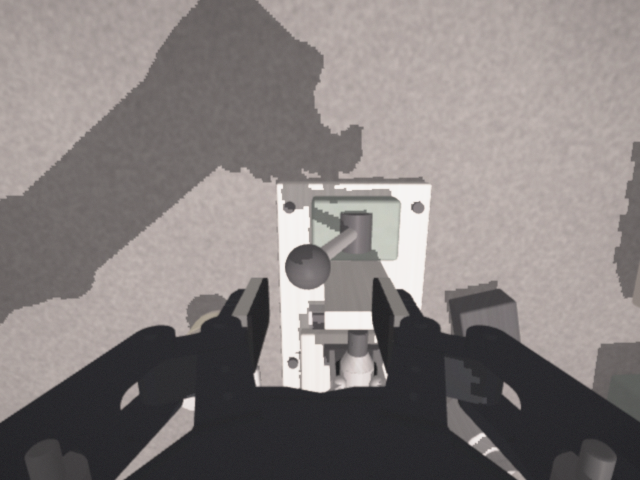

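Call:
{"method": "apply_moves", "body": {
  "targets": [
    [-0.001,-0.006,0,0,-0.06],
    [0,0,0.015,0,-0.06],
    [0,0,0.025,0,-0.06],
    [0,0,0.023,0,-0.06],
    [0,0,0,0,-0.06],
    [0,0,0,0,-0.06]
  ]
}}

```text
time_s: 18.75
eef_pos: [0.5176, 0.2564, 0.1183]
tool_rot: [0.724, 0.689, -0.0, -0.0]
force: [0.5, 0.6, 0.8]
grip_width: 0.0451
```

Clear of contact. Now I push towards bed +x (tool +y).

Call:
{"method": "apply_moves", "body": {
  "targets": [
    [0,0.006,0,0,-0.06],
    [0,0.008,0,0,-0.06],
    [0,0.008,0,0,-0.06],
    [0,0.008,0,0,-0.06],
    [0,0.008,0,0,-0.06],
    [0,0.008,0,0,-0.06],
    [0,0.008,0,0,-0.06],
    [0,0.006,0,0,-0.06],
    [0,0,0,0,-0.06]
  ]
}}

```text
time_s: 19.65
eef_pos: [0.5788, 0.2531, 0.1181]
tool_rot: [0.725, 0.689, 0.0, 0.0]
force: [0.3, -0.3, 0.4]
grip_width: 0.0453
```

Call:
{"method": "apply_moves", "body": {
  "targets": [
    [0,0.006,0,0,-0.06],
    [0,0.006,0,0,-0.06],
    [0,0.004,0,0,-0.06],
    [0,0,0,0,-0.06]
  ]
}}

```text
time_s: 20.05
eef_pos: [0.5944, 0.2524, 0.1183]
tool_rot: [0.725, 0.689, 0.0, 0.0]
force: [-0.2, -0.2, 0.5]
grip_width: 0.0453
```

Call:
{"method": "apply_moves", "body": {
  "targets": [
    [0,0.004,0,0,-0.06],
    [0,0.003,0,0,-0.06],
    [0,0,0,0,-0.06]
  ]
}}

```text
time_s: 20.35
eef_pos: [0.6012, 0.2522, 0.1184]
tool_rot: [0.725, 0.689, 0.0, 0.0]
force: [-0.1, 0.1, 0.2]
grip_width: 0.0453
```

Call:
{"method": "apply_moves", "body": {
  "targets": [
    [0,0.002,0,0,-0.06],
    [0,0.002,0,0,-0.06],
    [0,0,0,0,-0.06]
  ]
}}

```text
time_s: 20.65
eef_pos: [0.6041, 0.2521, 0.1181]
tool_rot: [0.724, 0.689, -0.001, -0.0]
force: [-2.5, 0.2, 0.6]
grip_width: 0.0453
```

Call:
{"method": "apply_moves", "body": {
  "targets": [
    [0,0.002,0,0,-0.06],
    [0,0,0,0,-0.06]
  ]
}}

```text
time_s: 20.85
eef_pos: [0.6047, 0.2522, 0.1178]
tool_rot: [0.724, 0.69, -0.002, -0.001]
force: [-7.0, -0.8, 2.4]
grip_width: 0.0454
```

Call:
{"method": "apply_moves", "body": {
  "targets": [
    [0,0.001,0,0,-0.06],
    [0,0,0,0,-0.06]
  ]
}}

```text
time_s: 21.05
eef_pos: [0.6049, 0.2522, 0.1177]
tool_rot: [0.724, 0.69, -0.002, -0.001]
force: [-9.0, 0.1, 3.2]
grip_width: 0.0452
```

Call:
{"method": "apply_moves", "body": {
  "targets": [
    [0,-0.006,0,0,-0.06],
    [0,-0.007,0,0,-0.06],
    [0,0,-0.02,0,-0.06],
    [0,0,-0.04,0,-0.06],
    [0,0,-0.04,0,-0.06],
    [-0.03,0,-0.02,0,-1],
    [-0.04,0,0,0,-1],
    [-0.04,0,0,0,-1],
    [0,0,0,0,-1],
    [0,0,0,0,-1]
  ]
}}

```text
time_s: 22.05
eef_pos: [0.5897, 0.1412, 0.2387]
tool_rot: [0.725, 0.688, 0.0, 0.001]
force: [-0.1, 0.4, 0.0]
grip_width: 0.0854
```

Run:
```python
from h import *
d=snap("wrist","w11");snap("scene","s11");snap("top","t11")
plan(1,[.5391,.0055,.2],87)
a=cv2.imread("pics/s11.png");cv2.imwrite("pics/s11c.png",cv2.resize(a[190:330,250:460],(800,533),interpolation=cv2.INTER_CUBIC))
```

```text
a0 87.27 da -0.27 tilt [ 7.e-04  1.e-03 -1.e+00] p [0.5892 0.1443 0.2385]
[-0.1411, -0.0434, 0.0385, np.float64(0.27)]
```

View pics/w11.png

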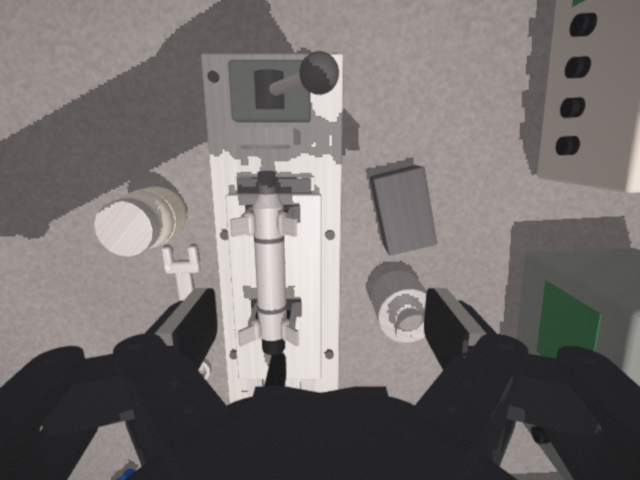

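View pics/s11c.png

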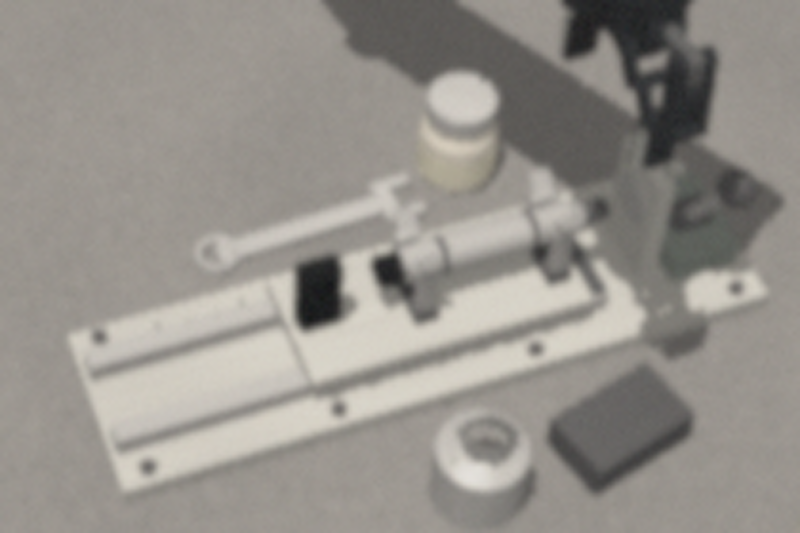

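View pics/t11.png

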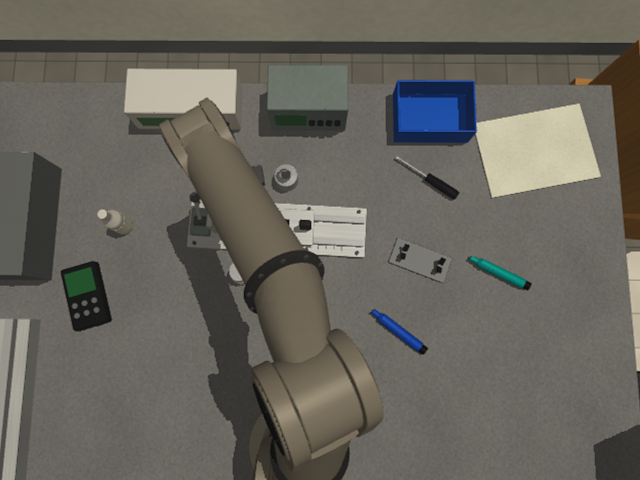

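Run:
```python
from h import *
d=load("w11");print("ball",ray(d,319,72,.117))
e=load("w8");print("handle",ray(e,318,246,.102),"deck rear",ray(e,268,247,.042),ray(e,370,247,.042))
e7=load("w7");print("before",ray(e7,320,248,.102),ray(e7,267,248,.042),ray(e7,376,248,.042))
print("nose",ray(d,267,172,.0835),"post top?",)
from rig import manip
print(manip.job_done())
```

```text
ball [0.59470288 0.2513798  0.117     ]
handle [ 0.53760185 -0.01619195  0.102     ] deck rear [ 0.49270626 -0.03283244  0.042     ] [ 0.58193659 -0.03727263  0.042     ]
before [ 0.53224729 -0.1120172   0.102     ] [ 0.48722471 -0.12806964  0.042     ] [ 0.57744615 -0.13253368  0.042     ]
nose [0.55003327 0.18701727 0.0835    ] post top?
the job is handed in; nothing more can be done
None
```

I put the steel probe in the carriage clips, slid the carriage to its end stop, and swung the lock lever over. I then handed the job in at about 22 s, with the gripper open and clear. No verdict came back.

- **Probe:** I pressed it in slowly. The highest force reading was 8.3 N (about 11 N allowing for the probe's weight), and the jaws then pulled the probe down. I stopped when it touched the saddles at a tool height of 75.5 mm (nominal 76 mm). Pictures after letting go show it held in both clips with the nose towards the target. The middle measures about 1.5 mm from the centre of the clips, roughly the camera's own uncertainty.
- **Carriage:** I pulled it by the handle until it stopped moving, with 14 N against it. The handle then measured y = -16.2 mm, and I had expected -16.6 mm at full travel. I released some of that push before opening the jaws. I looked again after the lever move but did not re-measure the carriage.
- **Lever:** I pushed it until it stopped, with 9 N against it. The ball is at (0.595, 0.251), within 1 mm of where the locked position should be.
- **Other things on the bench:** none were touched, and as far as the last pictures show they are where they were. In the overhead view the arm hid the wrench and most of the jar and block; the scene and wrist cameras showed those in place.

None of these checks failed. One estimate of the front clip from an early picture, where it was partly hidden, was about 9 mm off from the others, so I dropped it in favour of three that agreed.

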